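# Feel which roll knives have a loose handle and put them aside

## Robot

A 6-joint arm with a two-finger parallel gripper is mounted at the origin on a cart in front of the work surface, level with it; the furniture and walls round the work are solid. World frame = base frame: x ahead of the robot, y to its left, z up, the work surface at z = 0. Lengths are in m, angles in rad, forces in N, time in s.
With the tool pointing down it reaches from about 0.35 to 0.975 m from the base axis. Payload 4.9 kg.
Tool frame: the origin (TCP) lies at the very end of the fingers, on their centre line; the grasp point (between the pads) lies 19 mm behind it; z points along the fingers, y is the line along which they close (so a half turn about z gives the same grasp; the last joint's range is limited). The gripper opens to 85 mm and grips with 20 to 120 N. Pads are 22 mm wide; open, the fingers measure 114 mm over their backs; the gripper's body (76 mm by 85 mm) begins 54 mm behind the grasp point. The pads swing forward as they close: fully open they stand 13 mm farther back than shut.
Start: joints at [-1.381, 0.053, 1.613, -0, 1.476, -0.119], TCP at [0.19, -0.595, 0.231] pointing down, gripper open.
Joint ranges: [-3.01, 3.01], [-1.01, 2.22], [0.06, 2.58], [-1.02, 4.17], [0.09, 2.62], [-3.14, 3.14]. Speed limits (rad/s): [2.57, 2.57, 3.14, 3.14, 3.14, 3.14].

## Interface

Orientations are given as a rotation vector (axis times angle).
In Python, from station import ctrl, imaging gives the robot as it stands.
- The arm moves only by the tool play_rows, never from a script. Its argument "series" is a list of rows, each a list of 3 entries, a list of its own where there are three numbers: the opening, from 0 (shut) to 1 (fully open), then the shift along the tool's x, y, z each as a share of 0.05 m, from -1 to 1, then the turn, a rotation vector about the tool's x, y, z each as a share of 8 degrees, from -1 to 1. In form: [[grip, [dx, dy, dz], [ax, ay, az]], ...]. A call has 1 to 8 rows; each row shifts and turns the commanded pose from where the row before left it, along the tool's axes as they then stand; what a row does not reach is not made up. A row lasts 1/8 s, in which the tool goes at most 62.5 mm and 10.7 degrees, less where a joint would pass 70% of its speed; a pose out of reach is approached as far as the arm can. A call with a number of a shift or a turn outside -1 to 1 is refused whole. A call with a gripper value outside its range is refused whole. The fingers move at their own pace and stop on an object; "force" is the grip in N (left out, the last holds). Time passes only in rows, so rows that do not move let the fingers close. It gives the time, the measured TCP pose, the force, the opening and the grip force at its end, in the units of the state.
- ctrl.get_obs(): the state, without advancing time (a new reading comes with each control period).
- imaging.get_image(name): name is "scene" or "top"; returns a dict with "color" (420x560x3 uint8, blue, green, red), "fx", "fy", "cx", "cy" (pixels), "extrinsics" (4x4, takes a point from world to camera coordinates). Camera axes: x right, y down, z forward; pixel columns grow to the right and rows downward; lengths in m; the calibration is good to about 2 mm. A picture is of the moment at which its call begins. There is no depth.
- ctrl.finish_job(): hands the job in; it is judged then, once.
The state is a dict: "t": time; "q": joint angles; "dq": joint speeds; "effort": joint torques, N m; "tool_pos": TCP position; "tool_rot": TCP orientation; "contact_force": force on the tool from outside, world axes, zero at the start; "wrist_torque": the same for the moment, N m; "opening": finger opening in m; "grip_force": force on a finger pad.
Only numpy, scipy, OpenCV 4.12 (cv2) and the standard library are available. Lean on these libraries where they do the work, as an engineer would, in place of code of your own. Each camera call takes 0.05 s, during which the arm holds its last target. There are 200 camera calls.

## Task

Some of the four roll knives in the wooden knife dock have a handle that has worked loose and rocks from side to side on its blade; they look like the sound ones, only wiggling tells. Lay every loose one gently down inside the small steel tray beside the dock, to go for repair, leave the sound ones seated in the dock, and disturb nothing else on the counter.

Things in the scene. Friction and masses are not known exactly. Their poses are not given: they have to be found in the camera images.
- knife_dock: beech knife dock, a block 122 x 212 x 56 mm that stands in the baking tray (itself 204 x 300 mm, rim 26 mm above the counter), fixed; origin: centre of its underside; x runs from the handles to the blade tips, y to the left seen from the handles, z up. Four slots along x, 56 mm apart, 4.6 mm wide, 26 mm deep, hold 3 mm thick blades; the handles project freely to -x from the face at x = -61 mm
- place_1 (a point): place in the dock at y = +84 mm: the middle of the handle of the knife seated there, x -110 mm, 52 mm above the dock's underside; axes as the dock's. A knife is 202 mm long: dark wood handle 98 long along x, 22 wide (y), 28 high; blade 104 long, 28 high, its edge 22 mm below the handle's axis; about 110 g. Any knife may be at any place; one or more are loose
- place_2 (a point): place in the dock at y = +28 mm: middle of that knife's handle. A loose handle rocks sideways about an upright pin in its ferrule, 50 mm ahead (+x) of this point: 5 to 7 mm to each side here, against less than 2 N, then a stop, besides the play in the slot. All handles start straight
- place_3 (a point): place in the dock at y = -28 mm: middle of that knife's handle. A sound handle is one with its blade: sideways it gives only the play of the blade in the slot, 1 to 3 mm to each side here, then resists hard
- place_4 (a point): place in the dock at y = -84 mm: middle of that knife's handle. To take a knife out, lift it straight up by the handle, 35 mm or more; its weight balances about 60 mm ahead (+x) of the handle's middle
- repair_tray: shallow steel tray, left of the dock, fixed; outside 250 (x) x 150 (y) x 22 mm, inside 232 x 132 mm; origin: centre of its underside, floor 3 mm above it; a knife fits along x. A gauze food dome, 230 mm high, stands close on its left
- cup: white coffee cup, 73 mm across, 61 high, behind the dock; origin: centre of its underside
- price_card: price card in a wooden foot, 70 mm wide, 58 high, behind the dock; origin: centre of its underside
- tongs: steel pastry tongs lying right of the dock, 237 mm long, 24 high; origin: centre of its underside
- croissant_a: croissant on the sheet of paper behind the front gauze dome, 85 mm long, 40 high; origin: centre of its underside
- croissant_b: the other croissant on that paper, 88 mm long, 40 high; origin: centre of its underside

How it is judged:
By the outcome, as a careful person would: the job done as asked, in the order asked, and still so for the second after the job is handed in, with the robot touching nothing.
It also fails if it takes over 72 s, if anything falls off the work surface, if the arm or the gripper's body presses on something with over 40 N, if the wrist force passes 120 N, or if a joint passes its speed limit or range.

## Working session

There is one attempt and no reset: what is moved stays moved. The work goes in short steps, Python scripts to look and compute and a tool call to move; the robot and the scene stay as the last step left them, time stands still between calls to the robot, and variables do not carry over. Pictures are saved under pics/ and viewed, at most 10 in all, crops included, and the job is handed in when it is done.

Besides the shell and the picture viewer there is one more tool, called as name([rows], argument=value, ...), one row to a line, values as JSON. play_rows: Moves the arm, as the interface text tells. Shift numbers are shares of 0.05 m and turn numbers shares of 8 degrees, none past 1 either way. Its arguments: {"type":"object","properties":{"series":{"type":"array"},"force":{"type":"number"}},"required":["series"]}

```bash
mkdir -p pics
python3 - <<'E'
from station import ctrl, imaging
import cv2,numpy as np
for n in("scene","top"):
    im=imaging.get_image(n);cv2.imwrite(f"pics/{n}0.png",im["color"])
    print(n,im["fx"],im["fy"],im["cx"],im["cy"]);print(np.round(im["extrinsics"],4).tolist())
o=ctrl.get_obs();print(o)
E
```

```text
scene 486.40978572966014 486.40978572966014 279.20974358832416 208.8370012576671
[[-0.8539, -0.5204, -0.0046, 0.5693], [-0.3294, 0.5473, -0.7694, 0.1529], [0.4029, -0.6555, -0.6388, 0.9514], [0.0, 0.0, 0.0, 1.0]]
top 537.0789700225713 537.0789700225713 277.8559160300165 208.26734174437357
[[-0.3945, -0.9189, -0.0037, 0.3486], [-0.8779, 0.3781, -0.294, 0.5106], [0.2716, -0.1127, -0.9558, 1.3206], [0.0, 0.0, 0.0, 1.0]]
{'t': 0.1, 'q': array([-1.38101168e+00,  5.33111992e-02,  1.61415314e+00, -1.64726966e-05,
        1.47599183e+00, -1.18998825e-01]), 'dq': array([-0.00045121, -0.00067666, -0.0010774 ,  0.00168032,  0.00064311,
        0.00028493]), 'effort': array([ 1.17419809e-04, -3.94898736e+01, -3.71364498e+01, -9.68330755e-05,
        3.89927358e-03, -1.65040240e-05]), 'tool_pos': array([ 0.18982766, -0.59488687,  0.23017545]), 'tool_rot': array([-3.10238419e+00, -4.82827427e-01,  1.29244757e-04]), 'contact_force': array([ 0.11710332, -0.75941181, -1.08929165]), 'wrist_torque': array([-0.02094586,  0.03013063,  0.01359408]), 'grip_force': 0.0, 'opening': 0.0856256857252826}
```

View pics/scene0.png

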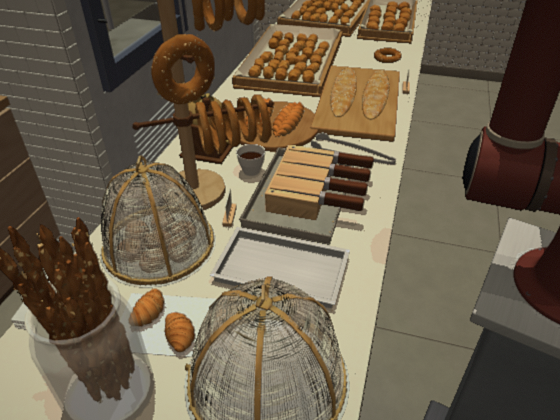

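View pics/top0.png

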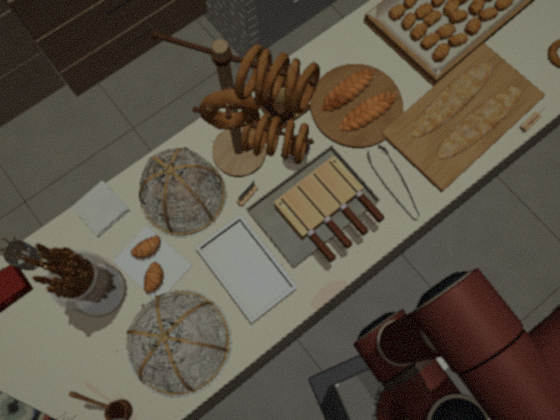

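The top view shows the dock at about (320,200), handles toward (350,235), and the repair tray at (245,270). I'll zoom in on both views.

Run:
```python
import cv2
a=cv2.imread("pics/top0.png")[140:330,190:400];cv2.imwrite("pics/topc.png",cv2.convertScaleAbs(cv2.resize(a,None,fx=3.8,fy=3.1,interpolation=2)[:590,:798],alpha=1.5))
a=cv2.imread("pics/scene0.png")[135:315,205:405];cv2.imwrite("pics/scenec.png",cv2.resize(a,(800,600),fx=4,fy=4,interpolation=2))
```

```text
(no output)
```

View pics/topc.png

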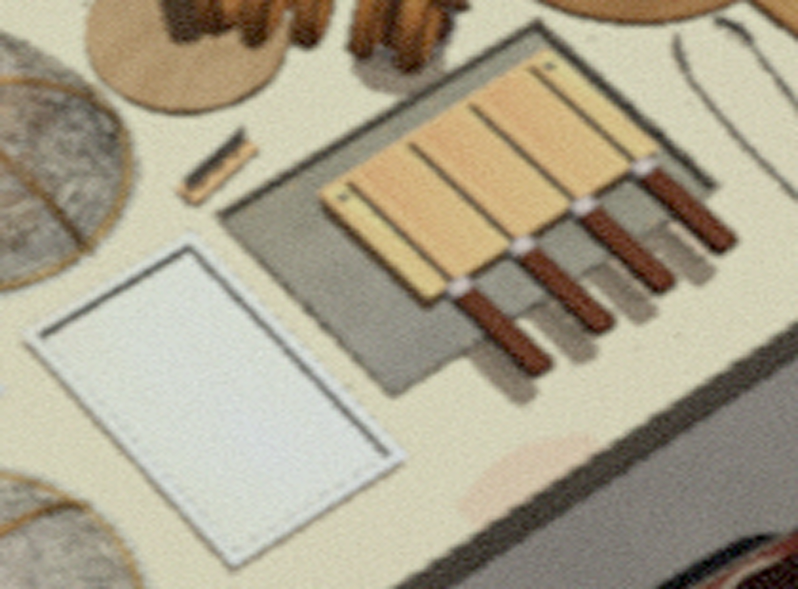

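View pics/scenec.png

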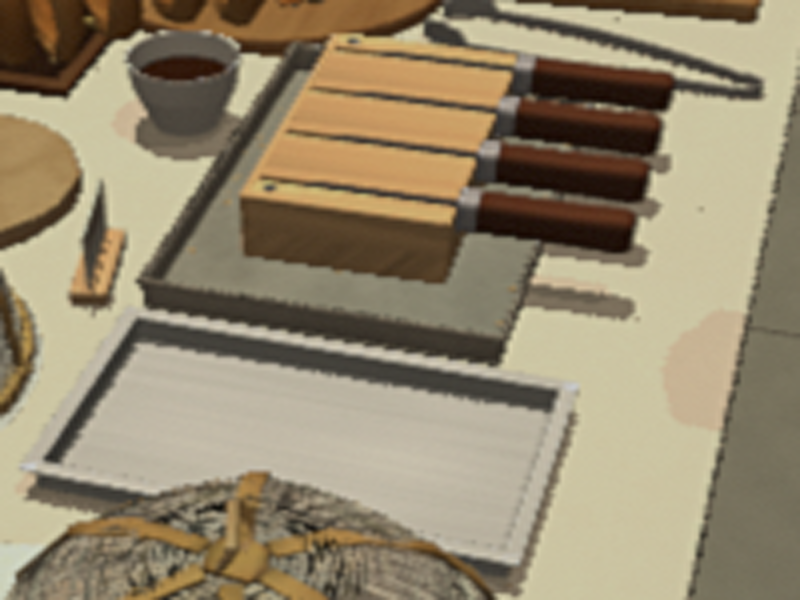

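```bash
cat > h.py <<'E'
import numpy as np
from scipy.optimize import least_squares
C={"t":(537.079,277.856,208.267,np.array([[-0.3945,-0.9189,-0.0037,0.3486],[-0.8779,0.3781,-0.294,0.5106],[0.2716,-0.1127,-0.9558,1.3206]])),
"s":(486.41,279.21,208.837,np.array([[-0.8539,-0.5204,-0.0046,0.5693],[-0.3294,0.5473,-0.7694,0.1529],[0.4029,-0.6555,-0.6388,0.9514]]))}
def proj(c,P):
    f,cx,cy,E=C[c];p=E@np.append(P,1);return np.array([f*p[0]/p[2]+cx,f*p[1]/p[2]+cy])
def un(c,u,v):
    return np.array([190+u/3.8,140+v/3.1]) if c=="t" else np.array([205+u/4,135+v*180/600])
def fit(obs,x0,fixz=None):
    def place(p,P):
        c,s=np.cos(p[2]),np.sin(p[2]);return np.array([p[0]+c*P[0]-s*P[1],p[1]+s*P[0]+c*P[1],P[2]+(p[3] if fixz is None else fixz)])
    r=lambda p:np.concatenate([proj(c,place(p,np.array(P)/1e3))-un(c,u,v) for c,u,v,P in obs])
    s=least_squares(r,x0,loss="soft_l1");return s.x,np.round(r(s.x).reshape(-1,2),1).tolist()
E
python3 - <<'E'
from h import *
d=[("t",322,195,(61,106,56)),("t",545,55,(61,-106,56)),("t",657,155,(-61,-106,56)),
("s",243,197,(61,106,56)),("s",330,35,(61,-106,56)),("s",520,52,(-61,-106,56)),("s",248,255,(61,106,0)),("s",450,282,(-61,106,0))]
for y,t,s in((84,(540,362),(633,208)),(28,(602,320),(648,158)),(-28,(662,280),(660,117)),(-84,(726,240),(672,75))):
    d+=[("t",*t,(-159,y,66)),("s",*s,(-159,y,66))]
for x0 in([.5,-.2,-2.5,0],[.5,-.2,0.6,0],[.5,-.2,-.6,0],[.5,-.2,2.5,0]):
    p,r=fit(d,x0);print(p,np.abs(r).max())
print(r)
R=[(125,75),(-125,75),(-125,-75),(125,-75)]
t=[(25,338),(238,568),(403,460),(190,235)];s=[(25,465),(510,570),(577,388),(135,312)]
d=[(c,*k[i],(*R[i],22)) for c,k in(("t",t),("s",s)) for i in range(4) if (c,i)!=("s",1)]
for x0 in([.5,0,-.6,0],[.5,0,.2,0]):
  p,r=fit(d,x0);print(p);print(r)
p,r=fit(d,x0,0);print(p)
E
```

```text
[0.60411344 0.00271053 0.28810416 0.00446514] 3.2
[0.60411344 0.00271053 0.28810437 0.00446513] 3.2
[0.60411344 0.00271054 0.28810413 0.00446515] 3.2
[0.60411344 0.00271052 0.28810443 0.00446512] 3.2
[[-1.8, -0.8], [-0.4, -3.2], [0.5, -2.9], [-1.9, -1.1], [-0.5, -1.7], [-0.9, -0.3], [-2.6, 0.7], [-1.2, 1.3], [2.6, 2.1], [0.8, 1.6], [2.7, 1.9], [0.2, 1.6], [3.1, 1.3], [0.1, -0.0], [2.1, 0.8], [-0.1, -0.4]]
[ 0.50502322  0.25171732  0.25202118 -0.00473187]
[[-0.6, -0.7], [-0.2, 0.9], [2.5, -0.2], [1.3, -0.5], [-0.7, 2.9], [1.7, -0.0], [-1.1, -0.4]]
[ 0.50502322  0.25171732  0.25202117 -0.00473187]
[[-0.6, -0.7], [-0.2, 0.9], [2.5, -0.2], [1.3, -0.5], [-0.7, 2.9], [1.7, -0.0], [-1.1, -0.4]]
[0.5036503  0.25298038 0.25230228 0.        ]
```

```bash
cat > ov.py <<'E'
from h import *
import cv2
def boxlines(cx,cy,z0,z1,hx,hy):
    c=[(cx+a*hx,cy+b*hy) for a,b in((1,1),(-1,1),(-1,-1),(1,-1))]
    for i in range(4):
        yield (*c[i],z1),(*c[(i+1)%4],z1)
        yield (*c[i],z0),(*c[i],z1)
def overlay(f,cam,pd,pt,roi,out,k):
    x0,y0,x1,y1=roi;im=cv2.convertScaleAbs(cv2.resize(cv2.imread(f)[y0:y1,x0:x1],None,fx=k,fy=k,interpolation=2),alpha=1.4)
    def W(p,P):
        c,s=np.cos(p[2]),np.sin(p[2]);P=np.array(P)/1e3;return np.array([p[0]+c*P[0]-s*P[1],p[1]+s*P[0]+c*P[1],P[2]+p[3]])
    def L(p,a,b,col):
        q=[tuple(int(v) for v in (proj(cam,W(p,e))-(x0-.5,y0-.5))*k) for e in(a,b)];cv2.line(im,*q,col,1,cv2.LINE_AA)
    for a,b in boxlines(0,0,0,56,61,106):L(pd,a,b,(0,255,0))
    for y in(84,28,-28,-84):
        for a,b in boxlines(-110,y,38,66,49,11):L(pd,a,b,(255,255,0))
        L(pd,(-61,y,56),(61,y,56),(255,0,0))
    for a,b in boxlines(0,0,0,22,125,75):L(pt,a,b,(0,0,255))
    cv2.imwrite(out,im)
E
python3 - <<'E'
from ov import *
pd=[.604,.0027,.288,.0045];pt=[.5037,.253,.2523,0]
overlay("pics/top0.png","t",pd,pt,(190,145,395,325),"pics/o1.png",3.3)
overlay("pics/scene0.png","s",pd,pt,(200,135,400,315),"pics/o2.png",3.3)
a,b=cv2.imread("pics/o1.png"),cv2.imread("pics/o2.png")
E
```

```text
(no output)
```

View pics/o1.png

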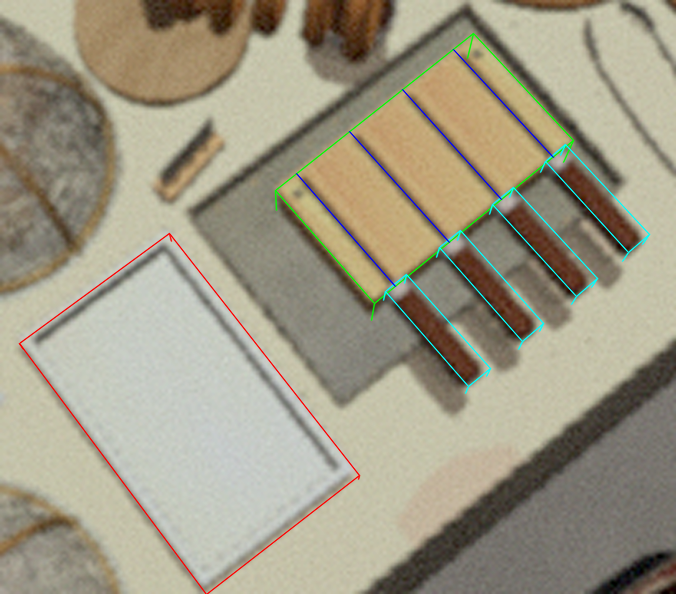

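View pics/o2.png

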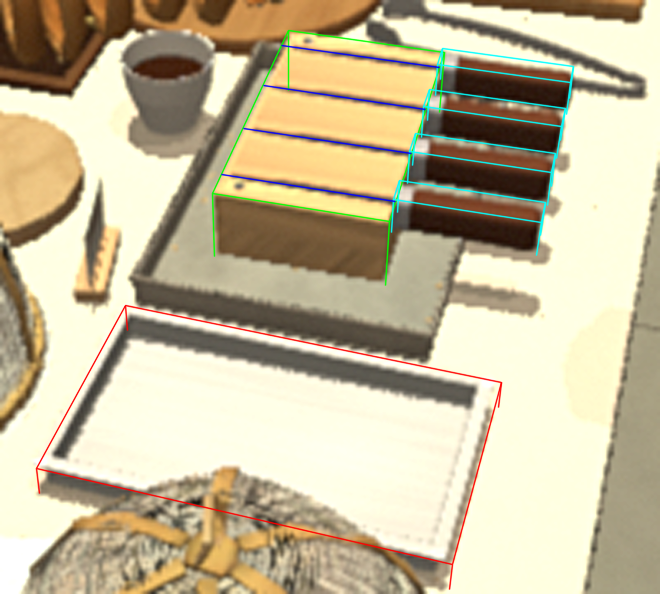

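The overlays fit well: dock corners and slots are within 1–2 px, the dock's underside is at z≈4 mm, and the tray outline is within about 3 mm. Next I compute the moves to the handle of place_4.

```bash
cat > mv.py <<'E'
import numpy as np,sys
from station import ctrl
from scipy.spatial.transform import Rotation as R
PD=(.604,.0027,.288);PT=(.5037,.253,.2523)
def W(p,x,y):
    c,s=np.cos(p[2]),np.sin(p[2]);return p[0]+c*x-s*y,p[1]+s*x+c*y
def go(frame,x,y,z,tilt=0):
    "tilt deg>0: tool top leans to frame -y"
    o=ctrl.get_obs();p=PD if frame=="d" else PT
    R0=R.from_rotvec(o["tool_rot"]);T=np.array([*W(p,x,y),z])
    RT=R.from_euler("z",p[2])*R.from_euler("x",np.pi+np.radians(tilt))
    d=R0.inv().apply(T-o["tool_pos"]);r=(R0.inv()*RT).as_rotvec()
    print("t",round(o["t"],2),"pos",np.round(o["tool_pos"],4),"tgt",np.round(T,4),"shift",np.round(d/.05,2),"turn",np.round(np.degrees(r)/8,2),"F",np.round(o["contact_force"],1))
E
python3 -c "
from mv import *
go('d',-.110,-.084,.20)
go('d',-.110,-.084,.12)"
```

```text
t 0.1 pos [ 0.1898 -0.5949  0.2302] tgt [ 0.5224 -0.1091  0.2   ] shift [ 9.29 -7.23  0.62] turn [-0.01 -0.    0.15] F [ 0.1 -0.8 -1.1]
t 0.1 pos [ 0.1898 -0.5949  0.2302] tgt [ 0.5224 -0.1091  0.12  ] shift [ 9.29 -7.23  2.22] turn [-0.01 -0.    0.15] F [ 0.1 -0.8 -1.1]
```

play_rows([
  [0.47,[0.58,-0.45,0.04],[0,0,0.02]],
  [0.47,[0.58,-0.45,0.04],[0,0,0.02]],
  [0.47,[0.58,-0.45,0.04],[0,0,0.02]],
  [0.47,[0.58,-0.45,0.04],[0,0,0.02]],
  [0.47,[0.58,-0.45,0.04],[0,0,0.02]],
  [0.47,[0.58,-0.45,0.04],[0,0,0.02]],
  [0.47,[0.58,-0.45,0.04],[0,0,0.02]],
  [0.47,[0.58,-0.45,0.04],[0,0,0.01]],
], force=20)

```text
t: 1.1
tool_pos: [0.359, -0.3538, 0.2147]
tool_rot: [-3.108, -0.45, 0.0]
contact_force: [-0.3, 0.2, 0.8]
opening: 0.0402
grip_force: 0.0
```

play_rows([
  [0.47,[0.58,-0.45,0.04],[0,0,0]],
  [0.47,[0.58,-0.45,0.04],[0,0,0]],
  [0.47,[0.58,-0.45,0.04],[0,0,0]],
  [0.47,[0.58,-0.45,0.04],[0,0,0]],
  [0.47,[0.58,-0.45,0.04],[0,0,0]],
  [0.47,[0.58,-0.45,0.04],[0,0,0]],
  [0.47,[0.58,-0.45,0.04],[0,0,0]],
  [0.47,[0,0,0],[0,0,0]],
])

```text
t: 2.1
tool_pos: [0.5089, -0.1446, 0.2005]
tool_rot: [-3.107, -0.456, 0.002]
contact_force: [-0.2, -0.7, 1.0]
opening: 0.0402
grip_force: 0.0
```

```bash
python3 -c "
from mv import *
go('d',-.110,-.084,.12)
go('d',-.110,-.084,.045);print(ctrl.get_obs()['opening'])"
```

```text
t 2.1 pos [ 0.5089 -0.1446  0.2005] tgt [ 0.5224 -0.1091  0.12  ] shift [ 0.46 -0.6   1.61] turn [-0.01  0.01  0.02] F [-0.2 -0.7  1. ]
t 2.1 pos [ 0.5089 -0.1446  0.2005] tgt [ 0.5224 -0.1091  0.045 ] shift [ 0.46 -0.6   3.11] turn [-0.01  0.01  0.02] F [-0.2 -0.7  1. ]
0.04019455057273988
```

Shift sideways first, descend to 0.12, then look from close by before going down between the handles.

play_rows([
  [0.47,[0.46,-0.6,0],[0,0,0.02]],
  [0.47,[0,0,0.8],[0,0,0]],
  [0.47,[0,0,0.8],[0,0,0]],
  [0.47,[0,0,0],[0,0,0]],
])

```text
t: 2.6
tool_pos: [0.5188, -0.1107, 0.1173]
tool_rot: [-3.106, -0.445, 0.012]
contact_force: [-0.2, 0.6, -0.8]
opening: 0.04
grip_force: 0.0
```

```bash
python3 -c "
from mv import *
from station import imaging
import cv2
a=imaging.get_image('top')['color'][130:280,270:420];b=imaging.get_image('scene')['color'][120:240,260:420]
cv2.imwrite('pics/a1.png',cv2.hconcat([cv2.resize(a,(400,400),interpolation=2),cv2.resize(b,(400,400),interpolation=2)]))
go('d',-.110,-.084,.047)"
```

```text
t 2.7 pos [ 0.5221 -0.1117  0.122 ] tgt [ 0.5224 -0.1091  0.047 ] shift [ 0.02 -0.05  1.5 ] turn [ 0.   -0.   -0.03] F [-0.4 -0.5  0.7]
```

View pics/a1.png

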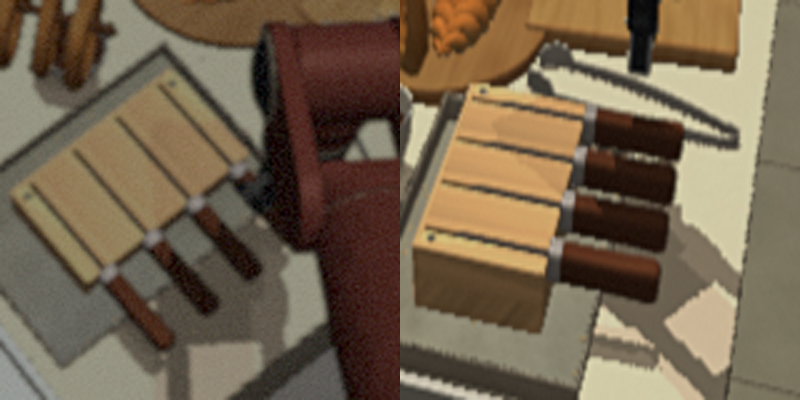

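The finger at crop (640,50) is above the fourth handle, clear of the block, so I descend.

play_rows([
  [0.47,[0.02,-0.05,0.4],[0,0,-0.03]],
  [0.47,[0,0,0.4],[0,0,0]],
  [0.47,[0,0,0.35],[0,0,0]],
  [0.47,[0,0,0.35],[0,0,0]],
  [0.47,[0,0,0],[0,0,0]],
])

```text
t: 3.32
tool_pos: [0.5211, -0.108, 0.0444]
tool_rot: [-3.107, -0.453, 0.005]
contact_force: [-0.3, 0.3, -0.5]
opening: 0.0402
grip_force: 0.0
```

play_rows([
  [0.2,[0,0,0],[0,0,0]],
  [0.2,[0,0,0],[0,0,0]],
  [0.2,[0,0,0],[0,0,0]],
], force=20)

```text
t: 3.7
tool_pos: [0.5229, -0.1088, 0.047]
tool_rot: [3.108, 0.452, 0.002]
contact_force: [2.2, -0.9, -1.3]
opening: 0.0217
grip_force: 23.9
```

play_rows([
  [0.2,[0,0.04,0],[0,0,0]],
  [0.2,[0,0.04,0],[0,0,0]],
  [0.2,[0,0,0],[0,0,0]],
])

```text
t: 4.08
tool_pos: [0.5232, -0.1113, 0.0466]
tool_rot: [-3.106, -0.453, 0.001]
contact_force: [-3.2, 4.0, 4.9]
opening: 0.022
grip_force: 20.5
```

play_rows([
  [0.2,[0,0.04,0],[0,0,0]],
  [0.2,[0,0,0],[0,0,0]],
  [0.2,[0,0,0],[0,0,0]],
])

```text
t: 4.45
tool_pos: [0.5232, -0.1115, 0.0465]
tool_rot: [-3.102, -0.453, 0.003]
contact_force: [-4.6, 11.0, 7.6]
opening: 0.0214
grip_force: 21.1
```

```bash
python3 -c "
from mv import *
go('d',-.110,-.084,.047)"
```

```text
t 4.45 pos [ 0.5232 -0.1115  0.0465] tgt [ 0.5224 -0.1091  0.047 ] shift [-0.   -0.05 -0.01] turn [-0.05  0.01  0.01] F [-4.6 11.   7.6]
```

That side stops hard (~12 N at 2.7 mm). Checking the other side.

play_rows([
  [0.2,[0,-0.06,0],[0,0,0]],
  [0.2,[0,-0.06,0],[0,0,0]],
  [0.2,[0,-0.06,0],[0,0,0]],
  [0.2,[0,-0.04,0],[0,0,0]],
  [0.2,[0,0,0],[0,0,0]],
])

```text
t: 5.08
tool_pos: [0.5224, -0.108, 0.0471]
tool_rot: [3.1, 0.449, 0.005]
contact_force: [3.3, -14.5, -3.3]
opening: 0.0217
grip_force: 27.9
```

play_rows([
  [0.2,[0,-0.02,0],[0,0,0]],
  [0.2,[0,0,0],[0,0,0]],
])

```text
t: 5.32
tool_pos: [0.5223, -0.1079, 0.0471]
tool_rot: [3.098, 0.448, 0.005]
contact_force: [3.3, -17.1, -5.8]
opening: 0.0213
grip_force: 28.0
```

Place_4 moves only about ±1.8 mm before stiff stops, so that knife is sound. On to place_3.

play_rows([
  [0.2,[0,0.06,0],[0,0,0]],
  [0.47,[0,0.04,0],[0,0,0]],
  [0.47,[0,0,0],[0,0,0]],
  [0.47,[0,0,0],[0,0,0]],
  [0.47,[0,0,-0.6],[0,0,0]],
  [0.47,[0,0,-0.6],[0,0,0]],
  [0.47,[0,-0.56,0],[0,0,0]],
  [0.47,[0,-0.56,0],[0,0,0]],
])

```text
t: 6.32
tool_pos: [0.5062, -0.0531, 0.107]
tool_rot: [3.109, 0.452, 0.002]
contact_force: [0.8, -1.1, -0.6]
opening: 0.0403
grip_force: 0.0
```

play_rows([
  [0.47,[0,0,0],[0,0,0]],
  [0.47,[0,0,0],[0,0,0]],
])

```text
t: 6.58
tool_pos: [0.5063, -0.054, 0.1063]
tool_rot: [3.108, 0.454, 0.0]
contact_force: [0.5, -0.0, -0.8]
opening: 0.04
grip_force: 0.0
```

```bash
python3 -c "
from mv import *
go('d',-.110,-.028,.047)"
```

```text
t 6.58 pos [ 0.5063 -0.054   0.1063] tgt [ 0.5065 -0.0554  0.047 ] shift [-0.    0.03  1.19] turn [ 0.   -0.    0.01] F [ 0.5 -0.  -0.8]
```

play_rows([
  [0.47,[0,0.03,0.4],[0,0,0]],
  [0.47,[0,0,0.4],[0,0,0]],
  [0.47,[0,0,0.39],[0,0,0]],
  [0.47,[0,0,0],[0,0,0]],
  [0.2,[0,0,0],[0,0,0]],
  [0.2,[0,0,0],[0,0,0]],
  [0.2,[0,0,0],[0,0,0]],
  [0.2,[0,0,0],[0,0,0]],
])

```text
t: 7.58
tool_pos: [0.5071, -0.0555, 0.0476]
tool_rot: [3.108, 0.453, 0.002]
contact_force: [0.8, -1.6, 1.5]
opening: 0.0216
grip_force: 27.4
```

play_rows([
  [0.2,[0,0.04,0],[0,0,0]],
  [0.2,[0,0.04,0],[0,0,0]],
  [0.2,[0,0.04,0],[0,0,0]],
  [0.2,[0,0,0],[0,0,0]],
  [0.2,[0,0,0],[0,0,0]],
])

```text
t: 8.2
tool_pos: [0.5076, -0.0583, 0.0469]
tool_rot: [-3.103, -0.454, 0.002]
contact_force: [-4.2, 9.7, 7.8]
opening: 0.0213
grip_force: 29.3
```

play_rows([
  [0.2,[0,-0.06,0],[0,0,0]],
  [0.2,[0,-0.06,0],[0,0,0]],
  [0.2,[0,-0.06,0],[0,0,0]],
  [0.2,[0,-0.06,0],[0,0,0]],
  [0.2,[0,0,0],[0,0,0]],
  [0.2,[0,0,0],[0,0,0]],
])

```text
t: 8.95
tool_pos: [0.5064, -0.0542, 0.0476]
tool_rot: [3.099, 0.448, 0.004]
contact_force: [3.4, -15.6, -1.5]
opening: 0.0214
grip_force: 33.7
```

Place_3 looks the same: 4 mm total, then stiff, so sound. Next is place_2.

play_rows([
  [0.2,[0,0.06,0],[0,0,0]],
  [0.47,[0,0.06,0],[0,0,0]],
  [0.47,[0,0,0],[0,0,0]],
  [0.47,[0,0,0],[0,0,0]],
  [0.47,[0,0,-0.6],[0,0,0]],
  [0.47,[0,0,-0.6],[0,0,0]],
  [0.47,[0,-0.56,0],[0,0,0]],
  [0.47,[0,-0.56,0],[0,0,0]],
])

```text
t: 9.95
tool_pos: [0.4906, -0.0008, 0.1074]
tool_rot: [3.109, 0.452, 0.002]
contact_force: [0.6, -0.0, -0.1]
opening: 0.0401
grip_force: 0.0
```

play_rows([
  [0.47,[0,0,0],[0,0,0]],
  [0.47,[0,0,0],[0,0,0]],
])

```text
t: 10.2
tool_pos: [0.4906, -0.0018, 0.1068]
tool_rot: [3.108, 0.454, 0.0]
contact_force: [-0.1, -0.0, -0.2]
opening: 0.0403
grip_force: 0.0
```

```bash
python3 -c "
from mv import *
go('d',-.110,.028,.047)"
```

```text
t 10.2 pos [ 0.4906 -0.0018  0.1068] tgt [ 0.4906 -0.0017  0.047 ] shift [-0.  -0.   1.2] turn [0.   0.   0.01] F [-0.1 -0.  -0.2]
```

play_rows([
  [0.47,[0,0,0.4],[0,0,0]],
  [0.47,[0,0,0.4],[0,0,0]],
  [0.47,[0,0,0.4],[0,0,0]],
  [0.47,[0,0,0],[0,0,0]],
  [0.2,[0,0,0],[0,0,0]],
  [0.2,[0,0,0],[0,0,0]],
  [0.2,[0,0,0],[0,0,0]],
  [0.2,[0,0,0],[0,0,0]],
])

```text
t: 11.2
tool_pos: [0.4911, -0.0018, 0.0475]
tool_rot: [3.108, 0.453, 0.002]
contact_force: [-0.7, -1.4, 1.7]
opening: 0.0213
grip_force: 27.4
```

play_rows([
  [0.2,[0,0.04,0],[0,0,0]],
  [0.2,[0,0.04,0],[0,0,0]],
  [0.2,[0,0.04,0],[0,0,0]],
  [0.2,[0,0,0],[0,0,0]],
  [0.2,[0,0,0],[0,0,0]],
])

```text
t: 11.82
tool_pos: [0.4916, -0.0047, 0.047]
tool_rot: [-3.103, -0.454, 0.002]
contact_force: [-3.0, 10.1, 5.6]
opening: 0.0213
grip_force: 29.2
```

play_rows([
  [0.2,[0,-0.06,0],[0,0,0]],
  [0.2,[0,-0.06,0],[0,0,0]],
  [0.2,[0,-0.06,0],[0,0,0]],
  [0.2,[0,-0.06,0],[0,0,0]],
  [0.2,[0,0,0],[0,0,0]],
  [0.2,[0,0,0],[0,0,0]],
])

```text
t: 12.58
tool_pos: [0.4903, -0.0002, 0.0474]
tool_rot: [3.1, 0.448, 0.003]
contact_force: [2.9, -15.9, -0.3]
opening: 0.0214
grip_force: 35.9
```

Place_2 is also sound (4.6 mm total, stiff). Now place_1.

play_rows([
  [0.2,[0,0.06,0],[0,0,0]],
  [0.47,[0,0.06,0],[0,0,0]],
  [0.47,[0,0,0],[0,0,0]],
  [0.47,[0,0,0],[0,0,0]],
  [0.47,[0,0,-0.6],[0,0,0]],
  [0.47,[0,0,-0.6],[0,0,0]],
  [0.47,[0,-0.56,0],[0,0,0]],
  [0.47,[0,-0.56,0],[0,0,0]],
])

```text
t: 13.58
tool_pos: [0.4746, 0.0529, 0.1074]
tool_rot: [-3.109, -0.452, -0.002]
contact_force: [-0.7, -0.1, 0.4]
opening: 0.04
grip_force: 0.0
```

play_rows([
  [0.47,[0,0,0],[0,0,0]],
  [0.47,[0,0,0.4],[0,0,0]],
  [0.47,[0,0,0.4],[0,0,0]],
  [0.47,[0,0,0.4],[0,0,0]],
  [0.47,[0,0,0],[0,0,0]],
  [0.2,[0,0,0],[0,0,0]],
  [0.2,[0,0,0],[0,0,0]],
  [0.2,[0,0,0],[0,0,0]],
])

```text
t: 14.58
tool_pos: [0.4753, 0.0519, 0.0476]
tool_rot: [3.108, 0.452, 0.003]
contact_force: [1.1, -1.0, -0.0]
opening: 0.0214
grip_force: 25.5
```

play_rows([
  [0.2,[0,0.04,0],[0,0,0]],
  [0.2,[0,0.04,0],[0,0,0]],
  [0.2,[0,0.04,0],[0,0,0]],
  [0.2,[0,0,0],[0,0,0]],
  [0.2,[0,0,0],[0,0,0]],
])

```text
t: 15.2
tool_pos: [0.4756, 0.0495, 0.0473]
tool_rot: [-3.101, -0.452, 0.001]
contact_force: [-4.1, 13.6, 5.7]
opening: 0.0215
grip_force: 25.5
```

play_rows([
  [0.2,[0,-0.06,0],[0,0,0]],
  [0.2,[0,-0.06,0],[0,0,0]],
  [0.2,[0,-0.06,0],[0,0,0]],
  [0.2,[0,-0.06,0],[0,0,0]],
  [0.2,[0,0,0],[0,0,0]],
  [0.2,[0,0,0],[0,0,0]],
])

```text
t: 15.95
tool_pos: [0.4745, 0.0532, 0.0474]
tool_rot: [3.099, 0.449, 0.003]
contact_force: [4.1, -18.1, 0.2]
opening: 0.0213
grip_force: 32.6
```

All four give nearly the same result, because a clamped handle cannot rock: the flat pads hold its angle. I'll repeat the test with the fingers slightly open, pushing with one pad.

play_rows([
  [0.2,[0,0.06,0],[0,0,0]],
  [0.36,[0,0.06,0],[0,0,0]],
  [0.36,[0,0,0],[0,0,0]],
  [0.36,[0,0,0],[0,0,0]],
  [0.36,[0,0.06,0],[0,0,0]],
  [0.36,[0,0.06,0],[0,0,0]],
  [0.36,[0,0,0],[0,0,0]],
])

```text
t: 16.82
tool_pos: [0.4763, 0.0462, 0.0468]
tool_rot: [-3.109, -0.452, 0.0]
contact_force: [-0.0, -0.3, 0.4]
opening: 0.0305
grip_force: 0.0
```

play_rows([
  [0.36,[0,0.03,0],[0,0,0]],
  [0.36,[0,0.03,0],[0,0,0]],
  [0.36,[0,0,0],[0,0,0]],
  [0.36,[0,0,0],[0,0,0]],
])

```text
t: 17.32
tool_pos: [0.4765, 0.0452, 0.0466]
tool_rot: [-3.105, -0.452, 0.001]
contact_force: [-2.0, 6.6, 1.4]
opening: 0.0309
grip_force: 3.9
```

play_rows([
  [0.36,[0,0.03,0],[0,0,0]],
  [0.36,[0,0.03,0],[0,0,0]],
  [0.36,[0,0,0],[0,0,0]],
  [0.36,[0,0,0],[0,0,0]],
])

```text
t: 17.82
tool_pos: [0.4765, 0.045, 0.0465]
tool_rot: [-3.099, -0.45, 0.003]
contact_force: [-4.0, 17.9, 4.1]
opening: 0.0308
grip_force: 9.1
```

Place_1 is sound: 2.5 mm, then 18 N. Same test on place_2.

play_rows([
  [0.42,[0,-0.12,0],[0,0,0]],
  [0.42,[0,-0.12,0],[0,0,0]],
  [0.42,[0,0,0],[0,0,0]],
  [0.42,[0,0,-0.6],[0,0,0]],
  [0.42,[0,0,-0.6],[0,0,0]],
  [0.42,[0,0.56,0],[0,0,0]],
  [0.42,[0,0.56,0],[0,0,0]],
  [0.42,[0,0,0],[0,0,0]],
])

```text
t: 18.82
tool_pos: [0.4911, -0.003, 0.1071]
tool_rot: [3.109, 0.448, 0.001]
contact_force: [-0.2, -0.2, -1.3]
opening: 0.0359
grip_force: 0.0
```

play_rows([
  [0.42,[0,0,0],[0,0,0]],
  [0.42,[0,0,0.4],[0,0,0]],
  [0.42,[0,0,0.4],[0,0,0]],
  [0.36,[0,0,0.4],[0,0,0]],
  [0.36,[0,0,0],[0,0,0]],
  [0.36,[0,0.06,0],[0,0,0]],
  [0.36,[0,0.06,0],[0,0,0]],
  [0.36,[0,0,0],[0,0,0]],
])

```text
t: 19.82
tool_pos: [0.493, -0.0076, 0.0477]
tool_rot: [3.108, 0.452, 0.002]
contact_force: [-0.8, 0.2, -0.4]
opening: 0.031
grip_force: 0.0
```

play_rows([
  [0.36,[0,0.03,0],[0,0,0]],
  [0.36,[0,0.03,0],[0,0,0]],
  [0.36,[0,0.03,0],[0,0,0]],
  [0.36,[0,0,0],[0,0,0]],
  [0.36,[0,0,0],[0,0,0]],
])

```text
t: 20.45
tool_pos: [0.4934, -0.0116, 0.0466]
tool_rot: [-3.109, -0.453, 0.001]
contact_force: [-0.8, -0.3, -0.3]
opening: 0.0305
grip_force: 0.4
```

play_rows([
  [0.36,[0,0.03,0],[0,0,0]],
  [0.36,[0,0.03,0],[0,0,0]],
  [0.36,[0,0,0],[0,0,0]],
  [0.36,[0,0,0],[0,0,0]],
])

```text
t: 20.95
tool_pos: [0.4936, -0.0131, 0.0464]
tool_rot: [-3.105, -0.452, 0.003]
contact_force: [-2.5, 5.6, 1.1]
opening: 0.0312
grip_force: 3.4
```

Place_2 is loose: it moved about 7 mm freely. Place_3 next.

play_rows([
  [0.42,[0,-0.14,0],[0,0,0]],
  [0.42,[0,-0.13,0],[0,0,0]],
  [0.42,[0,0,0],[0,0,0]],
  [0.42,[0,0,-0.6],[0,0,0]],
  [0.42,[0,0,-0.6],[0,0,0]],
  [0.42,[0,0.56,0],[0,0,0]],
  [0.42,[0,0.56,0],[0,0,0]],
  [0.42,[0,0,0],[0,0,0]],
])

```text
t: 21.95
tool_pos: [0.5071, -0.0565, 0.1072]
tool_rot: [3.109, 0.449, 0.001]
contact_force: [-0.4, -0.4, 0.2]
opening: 0.0363
grip_force: 0.0
```

play_rows([
  [0.42,[0,0,0],[0,0,0]],
  [0.42,[0,0,0.4],[0,0,0]],
  [0.42,[0,0,0.4],[0,0,0]],
  [0.36,[0,0,0.4],[0,0,0]],
  [0.36,[0,0,0],[0,0,0]],
  [0.36,[0,0.06,0],[0,0,0]],
  [0.36,[0,0.06,0],[0,0,0]],
  [0.36,[0,0,0],[0,0,0]],
])

```text
t: 22.95
tool_pos: [0.5089, -0.0613, 0.0477]
tool_rot: [3.108, 0.452, 0.002]
contact_force: [1.2, 0.1, -0.1]
opening: 0.0309
grip_force: 0.0
```

play_rows([
  [0.36,[0,0.03,0],[0,0,0]],
  [0.36,[0,0.03,0],[0,0,0]],
  [0.36,[0,0.03,0],[0,0,0]],
  [0.36,[0,0,0],[0,0,0]],
  [0.36,[0,0,0],[0,0,0]],
])

```text
t: 23.58
tool_pos: [0.5093, -0.0653, 0.0466]
tool_rot: [-3.109, -0.453, 0.001]
contact_force: [-0.8, 1.0, 0.4]
opening: 0.0305
grip_force: 0.4
```

Place_3 is also loose: 10 mm tool travel with only about 1 N. Place_4 next.

play_rows([
  [0.42,[0,-0.11,0],[0,0,0]],
  [0.42,[0,-0.1,0],[0,0,0]],
  [0.42,[0,0,0],[0,0,0]],
  [0.42,[0,0,-0.6],[0,0,0]],
  [0.42,[0,0,-0.6],[0,0,0]],
  [0.42,[0,0.56,0],[0,0,0]],
  [0.42,[0,0.56,0],[0,0,0]],
  [0.42,[0,0,0],[0,0,0]],
])

```text
t: 24.58
tool_pos: [0.523, -0.1101, 0.1072]
tool_rot: [3.109, 0.449, 0.001]
contact_force: [0.3, -0.8, 0.0]
opening: 0.0356
grip_force: 0.0
```

play_rows([
  [0.42,[0,0,0],[0,0,0]],
  [0.42,[0,0,0.4],[0,0,0]],
  [0.42,[0,0,0.4],[0,0,0]],
  [0.36,[0,0,0.4],[0,0,0]],
  [0.36,[0,0,0],[0,0,0]],
  [0.36,[0,0.06,0],[0,0,0]],
  [0.36,[0,0.06,0],[0,0,0]],
  [0.36,[0,0,0],[0,0,0]],
])

```text
t: 25.58
tool_pos: [0.5248, -0.1151, 0.0476]
tool_rot: [3.108, 0.452, 0.002]
contact_force: [0.0, -0.4, -0.3]
opening: 0.0309
grip_force: 0.0
```

play_rows([
  [0.36,[0,0.03,0],[0,0,0]],
  [0.36,[0,0.03,0],[0,0,0]],
  [0.36,[0,0.03,0],[0,0,0]],
  [0.36,[0,0,0],[0,0,0]],
  [0.36,[0,0,0],[0,0,0]],
])

```text
t: 26.2
tool_pos: [0.5248, -0.1157, 0.0472]
tool_rot: [-3.101, -0.452, 0.002]
contact_force: [-3.7, 12.9, 7.9]
opening: 0.0309
grip_force: 6.6
```

Place_4 is sound, so the loose ones are place_2 and place_3. Going back up to fetch place_3, gripping a bit nearer the ferrule.

play_rows([
  [0.47,[0,-0.11,0],[0,0,0]],
  [0.47,[0,-0.1,0],[0,0,0]],
  [0.47,[0,0,0],[0,0,0]],
  [0.47,[0,0,-0.6],[0,0,0]],
  [0.47,[0,0,-0.6],[0,0,0]],
  [0.47,[0.15,-0.56,0],[0,0,0]],
  [0.47,[0.15,-0.56,0],[0,0,0]],
  [0.47,[0,0,0],[0,0,0]],
])

```text
t: 27.2
tool_pos: [0.5208, -0.05, 0.1068]
tool_rot: [3.108, 0.456, 0.0]
contact_force: [-0.6, -1.2, -0.7]
opening: 0.0401
grip_force: 0.0
```

```bash
python3 -c "
from mv import *
go('d',-.095,-.028,.0495)"
```

```text
t 27.2 pos [ 0.5208 -0.05    0.1068] tgt [ 0.5209 -0.0511  0.0495] shift [-0.    0.02  1.15] turn [0.   0.   0.02] F [-0.6 -1.2 -0.7]
```

play_rows([
  [0.47,[0,0.02,0.4],[0,0,0]],
  [0.47,[0,0,0.4],[0,0,0]],
  [0.47,[0,0,0.35],[0,0,0]],
  [0.47,[0,0,0],[0,0,0]],
  [0.2,[0,0,0],[0,0,0]],
  [0.2,[0,0,0],[0,0,0]],
  [0.2,[0,0,0],[0,0,0]],
  [0.2,[0,0,0],[0,0,0]],
], force=60)

```text
t: 28.2
tool_pos: [0.5218, -0.0521, 0.05]
tool_rot: [3.108, 0.453, 0.002]
contact_force: [-0.3, -0.7, 1.5]
opening: 0.0205
grip_force: 62.3
```

play_rows([
  [0.2,[0,0,-0.2],[0,0,0]],
  [0.2,[0,0,-0.3],[0,0,0]],
  [0.2,[0,0,-0.4],[0,0,0]],
  [0.2,[0,0,-0.5],[0,0,0]],
  [0.2,[0,0,-0.5],[0,0,0]],
  [0.2,[0,0,-0.5],[0,0,0]],
  [0.2,[0,0,0],[0,0,0]],
  [0.2,[0,0,0],[0,0,0]],
])

```text
t: 29.2
tool_pos: [0.5207, -0.0516, 0.1688]
tool_rot: [-3.108, -0.453, 0.001]
contact_force: [-0.2, 0.1, -1.3]
opening: 0.0208
grip_force: 62.1
```

```bash
python3 -c "
from mv import *
from station import imaging
import cv2
b=imaging.get_image('scene')['color'][60:300,180:450]
cv2.imwrite('pics/b1.png',cv2.resize(b,(660,590),interpolation=2))
go('t',-.037,.04,.16,0)
go('t',-.037,.04,.16,25)"
```

```text
t 29.25 pos [ 0.5203 -0.0516  0.168 ] tgt [0.4579 0.2825 0.16  ] shift [ 0.71 -6.76  0.17] turn [-0.01  0.01  0.27] F [-0.4 -1.  -1.4]
t 29.25 pos [ 0.5203 -0.0516  0.168 ] tgt [0.4579 0.2825 0.16  ] shift [ 0.71 -6.76  0.17] turn [3.11 0.07 0.26] F [-0.4 -1.  -1.4]
```

View pics/b1.png

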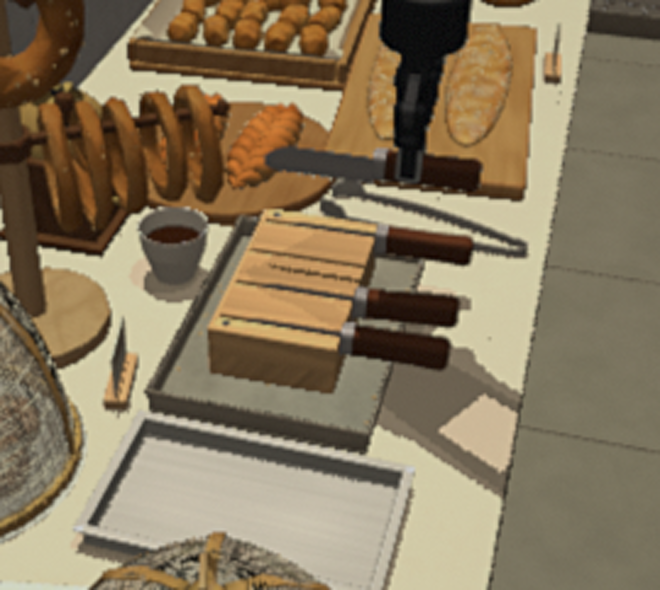

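The knife is held level and clear of the dock. Carrying it over the tray, then tilting it.

play_rows([
  [0.2,[0.1,-0.7,0],[0,0,0.04]],
  [0.2,[0.1,-0.9,0],[0,0,0.04]],
  [0.2,[0.1,-0.95,0],[0,0,0.04]],
  [0.2,[0.1,-0.95,0],[0,0,0.04]],
  [0.2,[0.1,-0.95,0],[0,0,0.04]],
  [0.2,[0.1,-0.9,0],[0,0,0.04]],
  [0.2,[0.1,-0.7,0],[0,0,0.03]],
  [0.2,[0,-0.4,0],[0,0,0]],
])

```text
t: 30.25
tool_pos: [0.4673, 0.2693, 0.1678]
tool_rot: [3.116, 0.397, -0.004]
contact_force: [1.3, -0.8, -1.4]
opening: 0.0205
grip_force: 62.1
```

play_rows([
  [0.2,[0,0,0],[0,0,0]],
  [0.2,[0,0,0],[0.6,0,0]],
  [0.2,[0,0,0],[0.6,0,0]],
  [0.2,[0,0,0],[0.6,0,0]],
  [0.2,[0,0,0],[0.6,0,0]],
  [0.2,[0,0,0],[0.6,0,0]],
  [0.2,[0,0,0],[0.1,0,0]],
  [0.2,[0,0,0],[0,0,0]],
])

```text
t: 31.25
tool_pos: [0.4687, 0.2673, 0.169]
tool_rot: [-2.691, -0.338, 0.075]
contact_force: [0.2, -0.1, -0.1]
opening: 0.0207
grip_force: 62.1
```

```bash
python3 -c "
from mv import *
go('t',-.037,.032,.045,25)
go('t',-.037,.032,.021,25)"
```

```text
t 31.25 pos [0.4687 0.2673 0.169 ] tgt [0.4599 0.2748 0.045 ] shift [-0.13  0.87  2.33] turn [ 0.03 -0.   -0.01] F [ 0.2 -0.1 -0.1]
t 31.25 pos [0.4687 0.2673 0.169 ] tgt [0.4599 0.2748 0.021 ] shift [-0.13  1.07  2.77] turn [ 0.03 -0.   -0.01] F [ 0.2 -0.1 -0.1]
```

play_rows([
  [0.2,[-0.03,0.2,0.55],[0,0,0]],
  [0.2,[-0.03,0.22,0.6],[0,0,0]],
  [0.2,[-0.03,0.22,0.6],[0,0,0]],
  [0.2,[-0.04,0.18,0.5],[0,0,0]],
  [0.2,[0,0.06,0.1],[0,0,0]],
  [0.2,[0,0,0],[0,0,0]],
])

```text
t: 32.0
tool_pos: [0.4602, 0.2759, 0.0447]
tool_rot: [-2.69, -0.341, 0.074]
contact_force: [0.7, 0.9, -1.6]
opening: 0.0206
grip_force: 62.1
```

```bash
python3 -c "
from mv import *
from station import imaging
import cv2
b=imaging.get_image('scene')['color'][100:320,180:420]
cv2.imwrite('pics/b2.png',cv2.resize(b,(640,590),interpolation=2))
go('t',-.037,.032,.019,25)"
```

```text
t 32.05 pos [0.4608 0.2759 0.0454] tgt [0.4599 0.2748 0.019 ] shift [-0.03  0.24  0.47] turn [ 0.03 -0.01  0.  ] F [0.5 0.2 0.1]
```

View pics/b2.png

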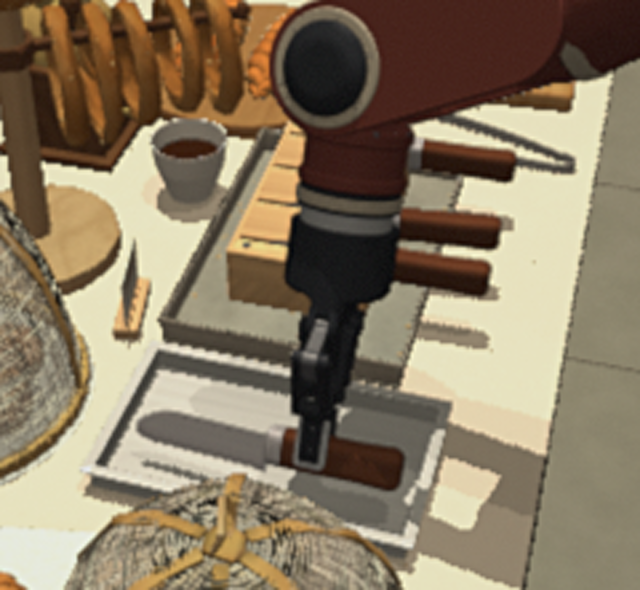

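The knife is over the tray, well inside the rim, leaning right. Lowering it gently.

play_rows([
  [0.2,[0,0.06,0.13],[0,0,0]],
  [0.2,[0,0.06,0.13],[0,0,0]],
  [0.2,[0,0.05,0.11],[0,0,0]],
  [0.2,[0,0.02,0.04],[0,0,0]],
  [0.2,[0,0,0],[0,0,0]],
])

```text
t: 32.67
tool_pos: [0.4598, 0.2756, 0.0214]
tool_rot: [-2.69, -0.34, 0.075]
contact_force: [-0.0, -0.2, -1.1]
opening: 0.0206
grip_force: 62.1
```

play_rows([
  [0.2,[0,0.017,0.036],[0,0,0]],
  [0.2,[0,0,0],[0,0,0]],
  [0.2,[0,0,0],[0,0,0]],
])

```text
t: 33.05
tool_pos: [0.4602, 0.2756, 0.02]
tool_rot: [-2.69, -0.34, 0.074]
contact_force: [-0.8, -1.1, 1.0]
opening: 0.0207
grip_force: 62.4
```

play_rows([
  [0.2,[0,0.017,0.036],[0,0,0]],
  [0.2,[0,0,0],[0,0,0]],
  [0.2,[0,0,0],[0,0,0]],
])

```text
t: 33.42
tool_pos: [0.4604, 0.2756, 0.0183]
tool_rot: [-2.69, -0.34, 0.073]
contact_force: [-1.7, -1.9, 5.8]
opening: 0.0207
grip_force: 63.0
```

play_rows([
  [0.2,[0,0.01,0.02],[0,0,0]],
  [0.2,[0,0,0],[0,0,0]],
  [0.2,[0,0,0],[0,0,0]],
])

```text
t: 33.8
tool_pos: [0.4606, 0.2758, 0.0179]
tool_rot: [-2.689, -0.341, 0.073]
contact_force: [-3.2, -3.2, 9.2]
opening: 0.0207
grip_force: 63.4
```

Contact with the tray floor. Releasing gently and withdrawing along the tool's axis.

play_rows([
  [0.27,[0,-0.01,-0.02],[0,0,0]],
  [0.31,[0,0,0],[0,0,0]],
  [0.35,[0,0,0],[0,0,0]],
  [0.38,[0,0,0],[0,0,0]],
  [0.38,[0,0,-0.1],[0,0,0]],
  [0.38,[0,0,-0.2],[0,0,0]],
  [0.38,[0,0,-0.3],[0,0,0]],
  [0.38,[0,0,-0.6],[0,0,0]],
])

```text
t: 34.8
tool_pos: [0.4655, 0.2507, 0.0726]
tool_rot: [-2.69, -0.34, 0.077]
contact_force: [0.0, -0.7, 0.0]
opening: 0.0321
grip_force: 0.0
```

play_rows([
  [0.47,[0,0,-0.9],[0,0,0]],
  [0.47,[0,0,-0.9],[0,0,0]],
  [0.47,[0,0,-0.4],[0,0,0]],
  [0.47,[0,0,0],[0,0,0]],
])

```text
t: 35.3
tool_pos: [0.4787, 0.2061, 0.1735]
tool_rot: [-2.69, -0.34, 0.07]
contact_force: [0.4, -0.1, -0.3]
opening: 0.0398
grip_force: 0.0
```

```bash
python3 -c "
from mv import *
from station import imaging
import cv2
b=imaging.get_image('scene')['color'];cv2.imwrite('pics/b3.png',b)
a=imaging.get_image('top')['color'];cv2.imwrite('pics/t3.png',a)
go('d',-.095,.028,.12)"
```

```text
t 35.4 pos [0.4767 0.2066 0.1705] tgt [0.505  0.0026 0.12  ] shift [-0.47  4.14 -0.8 ] turn [-3.1  -0.04 -0.26] F [-0.3 -0.3 -0.6]
```

play_rows([
  [0.47,[0,0,0],[-0.7,0,-0.05]],
  [0.47,[0,0,0],[-0.8,0,-0.05]],
  [0.47,[0,0,0],[-0.8,0,-0.05]],
  [0.47,[0,0,0],[-0.8,0,-0.1]],
  [0.47,[0,0.6,0],[0,0,0]],
  [0.47,[0,0.9,0],[0,0,0]],
  [0.47,[0,0.9,0],[0,0,0]],
  [0.47,[0,0,0],[0,0,0]],
])

```text
t: 36.4
tool_pos: [0.5106, 0.0898, 0.1694]
tool_rot: [-3.109, -0.442, -0.004]
contact_force: [1.3, -0.3, 0.3]
opening: 0.0403
grip_force: 0.0
```

```bash
python3 -c "
from mv import *
from h import C
import cv2
go('d',-.095,.028,.11)
for cam,f in(('s','pics/b3.png'),('t','pics/t3.png')):
    im=cv2.imread(f).astype(int);B,G,Rr=im[...,0],im[...,1],im[...,2]
    m=((Rr<130)&(Rr-B>22));v,u=np.nonzero(m)
    fx,cx,cy,E=C[cam];r=np.stack([(u-cx)/fx,(v-cy)/fx,np.ones(len(u))])
    d=E[:,:3].T@r;o=-E[:,:3].T@E[:,3];k=(.016-o[2])/d[2];P=o[:,None]+d*k
    X=P[:2]-np.array(PT[:2])[:,None];c,s=np.cos(PT[2]),np.sin(PT[2]);x=c*X[0]+s*X[1];y=-s*X[0]+c*X[1]
    q=(abs(x)<.105)&(abs(y)<.058);n,lab,st,ce=cv2.connectedComponentsWithStats((lambda M:(M.__setitem__((v[q],u[q]),1),M)[1])(np.zeros(m.shape,np.uint8)))
    for i in range(1,n):
        if st[i,4]>60:
            w=q&(lab[v,u]==i);print(cam,st[i,4],'x',np.percentile(x[w],[2,50,98]).round(3),'y',np.percentile(y[w],[2,50,98]).round(3), np.polyfit(x[w],y[w],1).round(3))
"
```

```text
t 36.4 pos [0.5106 0.0898 0.1694] tgt [0.505  0.0026 0.11  ] shift [-0.6   1.64  1.19] turn [-0.01 -0.02 -0.04] F [ 1.3 -0.3  0.3]
s 570 x [-0.098 -0.056 -0.015] y [-0.009  0.008  0.025] [0.026 0.01 ]
t 248 x [-0.096 -0.055 -0.016] y [-0.     0.011  0.021] [0.009 0.011]
```

Pixel analysis puts knife 1's handle at tray x −0.104 to −0.006 and y about −0.003 to 0.025, so it is flat and well inside. The second goes to its right. Fetching place_2.

play_rows([
  [0.47,[-0.3,0.8,0],[0,0,-0.02]],
  [0.47,[-0.3,0.84,0],[0,0,-0.02]],
  [0.47,[0,0,0.6],[0,0,0]],
  [0.47,[0,0,0.5],[0,0,0]],
  [0.47,[0,0,0],[0,0,0]],
  [0.47,[0,0,0],[0,0,0]],
])

```text
t: 37.15
tool_pos: [0.5062, 0.0051, 0.1168]
tool_rot: [-3.107, -0.457, -0.01]
contact_force: [-0.2, -0.3, 0.6]
opening: 0.04
grip_force: 0.0
```

```bash
python3 -c "
from mv import *
go('d',-.095,.028,.0515)"
```

```text
t 37.15 pos [0.5062 0.0051 0.1168] tgt [0.505  0.0026 0.0515] shift [-0.05  0.04  1.31] turn [-0.   -0.04  0.03] F [-0.2 -0.3  0.6]
```

play_rows([
  [0.47,[-0.05,0.04,0.46],[0,-0.04,0.03]],
  [0.47,[0,0,0.45],[0,0,0]],
  [0.47,[0,0,0.4],[0,0,0]],
  [0.47,[0,0,0],[0,0,0]],
  [0.2,[0,0,0],[0,0,0]],
  [0.2,[0,0,0],[0,0,0]],
  [0.2,[0,0,0],[0,0,0]],
  [0.2,[0,0,0],[0,0,0]],
], force=60)

```text
t: 38.15
tool_pos: [0.5056, 0.0017, 0.0528]
tool_rot: [3.109, 0.449, 0.005]
contact_force: [-2.3, 0.6, 6.6]
opening: 0.0207
grip_force: 62.6
```

play_rows([
  [0.2,[0,0,-0.2],[0,0,0]],
  [0.2,[0,0,-0.3],[0,0,0]],
  [0.2,[0,0,-0.4],[0,0,0]],
  [0.2,[0,0,-0.5],[0,0,0]],
  [0.2,[0,0,-0.5],[0,0,0]],
  [0.2,[0,0,-0.5],[0,0,0]],
  [0.2,[0,0,0],[0,0,0]],
  [0.2,[0,0,0],[0,0,0]],
])

```text
t: 39.15
tool_pos: [0.5039, 0.0018, 0.1705]
tool_rot: [-3.109, -0.449, 0.0]
contact_force: [-0.0, 0.5, -1.4]
opening: 0.0202
grip_force: 61.7
```

```bash
python3 -c "
from mv import *
go('t',-.037,-.023,.17,0)"
```

```text
t 39.15 pos [0.5039 0.0018 0.1705] tgt [0.4736 0.2215 0.17  ] shift [ 0.66 -4.39  0.01] turn [-0.    0.    0.25] F [-0.   0.5 -1.4]
```

play_rows([
  [0.2,[0.13,-0.7,0],[0,0,0.05]],
  [0.2,[0.13,-0.9,0],[0,0,0.05]],
  [0.2,[0.13,-0.9,0],[0,0,0.05]],
  [0.2,[0.13,-0.9,0],[0,0,0.05]],
  [0.2,[0.14,-0.7,0],[0,0,0.05]],
  [0.2,[0,-0.29,0],[0,0,0]],
  [0.2,[0,0,0],[0,0,0]],
])

```text
t: 40.02
tool_pos: [0.4766, 0.2221, 0.17]
tool_rot: [3.116, 0.397, -0.002]
contact_force: [-0.2, -0.1, -1.8]
opening: 0.0206
grip_force: 61.7
```

play_rows([
  [0.2,[0,0,0],[0.6,0,0]],
  [0.2,[0,0,0],[0.6,0,0]],
  [0.2,[0,0,0],[0.6,0,0]],
  [0.2,[0,0,0],[0.6,0,0]],
  [0.2,[0,0,0],[0.6,0,0]],
  [0.2,[0,0,0],[0.1,0,0]],
  [0.2,[0,0,0],[0,0,0]],
])

```text
t: 40.9
tool_pos: [0.4775, 0.2212, 0.1709]
tool_rot: [-2.691, -0.339, 0.074]
contact_force: [-0.0, -0.1, -1.3]
opening: 0.0206
grip_force: 61.7
```

```bash
python3 -c "
from mv import *
go('t',-.037,-.023,.050,25)"
```

```text
t 40.9 pos [0.4775 0.2212 0.1709] tgt [0.4736 0.2215 0.05  ] shift [-0.07  0.99  2.21] turn [ 0.03 -0.01 -0.01] F [-0.  -0.1 -1.3]
```

play_rows([
  [0.2,[-0.02,0.22,0.5],[0,0,0]],
  [0.2,[-0.02,0.25,0.55],[0,0,0]],
  [0.2,[-0.02,0.25,0.55],[0,0,0]],
  [0.2,[-0.02,0.18,0.4],[0,0,0]],
  [0.2,[0,0.09,0.21],[0,0,0]],
  [0.2,[0,0,0],[0,0,0]],
  [0.2,[0,0,0],[0,0,0]],
])

```text
t: 41.78
tool_pos: [0.4742, 0.2226, 0.0514]
tool_rot: [-2.69, -0.342, 0.071]
contact_force: [-0.2, -0.3, -1.4]
opening: 0.0205
grip_force: 61.7
```

```bash
python3 -c "
from mv import *
go('t',-.037,-.023,.022,25)"
```

```text
t 41.77 pos [0.4742 0.2226 0.0514] tgt [0.4736 0.2215 0.022 ] shift [-0.02  0.26  0.53] turn [ 0.03 -0.02  0.01] F [-0.2 -0.3 -1.4]
```

play_rows([
  [0.2,[-0.02,0.08,0.17],[0,0,0]],
  [0.2,[0,0.08,0.16],[0,0,0]],
  [0.2,[0,0.06,0.12],[0,0,0]],
  [0.2,[0,0.02,0.05],[0,0,0]],
  [0.2,[0,0,0],[0,0,0]],
  [0.2,[0,0,0],[0,0,0]],
])

```text
t: 42.52
tool_pos: [0.4728, 0.2218, 0.0228]
tool_rot: [-2.69, -0.341, 0.073]
contact_force: [-0.9, -0.1, -0.8]
opening: 0.0203
grip_force: 62.0
```

play_rows([
  [0.2,[0,0.015,0.03],[0,0,0]],
  [0.2,[0,0,0],[0,0,0]],
  [0.2,[0,0,0],[0,0,0]],
])

```text
t: 42.9
tool_pos: [0.4728, 0.2218, 0.0213]
tool_rot: [-2.689, -0.341, 0.073]
contact_force: [-1.5, -1.5, 4.8]
opening: 0.0203
grip_force: 62.5
```

play_rows([
  [0.2,[0,0.01,0.02],[0,0,0]],
  [0.2,[0,0,0],[0,0,0]],
  [0.27,[0,-0.01,-0.02],[0,0,0]],
  [0.31,[0,0,0],[0,0,0]],
  [0.35,[0,0,0],[0,0,0]],
  [0.38,[0,0,0],[0,0,0]],
  [0.38,[0,0,-0.1],[0,0,0]],
  [0.38,[0,0,-0.2],[0,0,0]],
])

```text
t: 43.9
tool_pos: [0.4737, 0.2155, 0.0345]
tool_rot: [-2.69, -0.341, 0.075]
contact_force: [-0.2, -0.3, -0.3]
opening: 0.0321
grip_force: 0.0
```

play_rows([
  [0.38,[0,0,-0.3],[0,0,0]],
  [0.38,[0,0,-0.6],[0,0,0]],
  [0.47,[0,0,-0.9],[0,0,0]],
  [0.47,[0,0,-0.9],[0,0,0]],
  [0.47,[0,0,-0.9],[0,0,0]],
  [0.47,[0,0,0],[-0.6,0,0]],
  [0.47,[0,0,0],[-0.8,0,0]],
  [0.47,[0,0,0],[-0.8,0,0]],
])

```text
t: 44.9
tool_pos: [0.4932, 0.1418, 0.1996]
tool_rot: [-2.997, -0.378, 0.018]
contact_force: [-0.5, -0.3, -0.7]
opening: 0.0399
grip_force: 0.0
```

```bash
python3 -c "
from mv import *
from station import imaging
import cv2
a=imaging.get_image('top')['color'][130:340,180:400];b=imaging.get_image('scene')['color'][120:330,190:410]
cv2.imwrite('pics/f1.png',cv2.hconcat([cv2.convertScaleAbs(cv2.resize(a,(400,400),interpolation=2),alpha=1.5),cv2.resize(b,(400,400),interpolation=2)]))
go('t',-.037,-.023,.2,0)"
```

```text
t 45.0 pos [0.4927 0.1437 0.1998] tgt [0.4736 0.2215 0.2   ] shift [ 0.02 -1.59  0.2 ] turn [-0.9  -0.03  0.02] F [-0.1  1.3 -0.2]
```

View pics/f1.png

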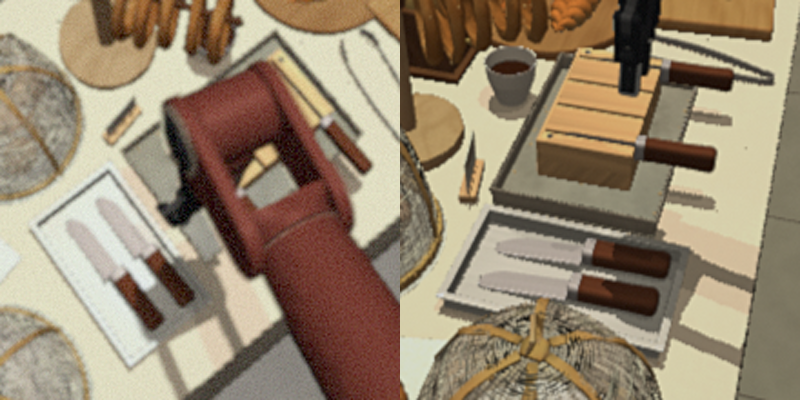

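Both loose knives lie flat side by side inside the tray (scene crop (570,255) and (565,290)). The sound ones are still seated at places 1 and 4, and the cup, card and tongs have not moved. The gripper is clear, so I'm handing in.

```bash
python3 -c "
from station import ctrl
print(ctrl.finish_job())"
```

```text
the job is handed in; nothing more can be done
None
```

The job is handed in: the two loose knives (places 2 and 3) lie flat in the repair tray and the two sound ones (places 1 and 4) are still seated in the dock; nothing else looked moved in the last picture.

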